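# Stop-button test at the violin workshop's spindle sander

### The arm

A 6-joint arm with a two-finger parallel gripper is mounted at the origin on the work surface. World frame = base frame: x ahead of the robot, y to its left, z up, the work surface at z = 0. Lengths are in m, angles in degrees, forces in N, time in s.
With the tool pointing down it reaches from about 0.275 to 0.775 m from the base axis. Payload 14.6 kg.
Tool frame: the origin (TCP) lies between the finger pads; the fingertips stand manip.tcp_to_tips ahead of it and the grasp point (between the pads) lies 8 mm behind it (manip.tcp_to_tips is the distance from the TCP to the fingertips, in m); z points along the fingers, y is the line along which they close (so a half turn about z gives the same grasp; the last joint's range is limited). The gripper opens to 85 mm and grips with 20 to 120 N. Pads are 22 mm wide; open, the fingers measure 114 mm over their backs; the gripper's body (76 mm by 85 mm) begins 54 mm behind the grasp point. The pads swing forward as they close: fully open they stand 13 mm farther back than shut.
Start: joints at [63.237, 15.075, -2.767, 72.158, 0, 81.102], TCP at [0.161, 0.5, 0.242] pointing down, gripper open.
Joint ranges: [-151.79, 151.79], [-50.71, 97.33], [-67.44, 78.34], [-121.81, 120.89], [-77.56, 73.72], [-180, 180]. Speed limits (degrees/s): [108.29, 108.29, 147.25, 159.86, 180, 180].

### API

Orientations are given as a 3x3 rotation matrix whose columns are the frame's x, y, z axes.
In Python, from bench import manip, jaws, eyes, hand_in, models, readout gives the robot as it stands. Calls block until the motion is done:
- manip.move_pose(position, orientation): joint-space move of the TCP to a pose.
- manip.line_to(position, frame=None, speed=0.15): straight line of the TCP; frame=None keeps the orientation; speed is the mean speed in m/s.
- manip.set_joints(angles): joint-space move.
- jaws.command_gripper(opening): finger opening in m; the grip force is fixed at half the most; returns when the fingers have stopped.
- manip.wait(seconds).
- manip.inverse_kinematics(position, orientation): joint angles nearest the present ones, or None.
- eyes.get_image(name): name is "scene" or "top"; returns a dict with "frame" (480x640x3 uint8, red, green, blue), "fx", "fy", "cx", "cy" (pixels), "world_from_camera" (4x4, takes a point from camera to world coordinates). Camera axes: x right, y down, z forward; pixel columns grow to the right and rows downward; lengths in m; the calibration is good to about 2 mm. A picture is of the moment at which its call begins. There is no depth.
A pose or a line that the arm cannot do raises manip.MotionError and nothing moves.
- hand_in(): hands the job in; it is judged then, once.
Trained networks look in a picture, given as the dict that the camera call returned (one of the last four; its "shot" number tells which), for a name from the list of things; names that differ only in an ending like _2 or _b are one class to them, and where a whole thing is asked for, a point or a joint stands for the part that bears it (a point fixed in the world has none). Each returns a list of dicts, best first, with "score" (0 to 1); they miss things now and then, are a little off and sometimes report something else, mostly with a low value. They report only what shows in the picture. A call takes as long as a camera call.
- models.boxes_of(target, picture): "position" ([row, column] as shares, 0 to 1, of the picture: columns of its width, rows of its height, amid what is visible of it).
- models.place_of(target, picture): "position" ([row, column] as shares, 0 to 1, of the picture: columns of its width, rows of its height: a listed point, or the origin of a listed thing).
Readings, each from a call of its own:
- readout.get_clock(): time.
- readout.get_joint_pos(): joint angles.
- readout.get_joint_vel(): joint speeds.
- readout.get_joint_efforts(): joint torques, N m.
- readout.get_tcp_pos(): TCP position.
- readout.get_tool_rot(): TCP orientation.
- readout.get_wrist_force(): force on the tool from outside, world axes, zero at the start.
- readout.get_moment(): the same for the moment, N m.
- readout.get_finger_gap(): finger opening in m.
- readout.get_gripper_force(): force on a finger pad.
Only numpy, scipy, OpenCV 4.12 (cv2) and the standard library are available. Lean on these libraries where they do the work, as an engineer would, in place of code of your own. Each camera call takes 0.05 s, during which the arm holds its last target. There are 200 camera calls.

### The job

Do the stop test at the sander's control station: push the red mushroom stop button in until it latches and take the finger off it, then, without gripping it, push it round clockwise (seen from above) with a fingertip from behind one of its lobes until it springs back out, and let it go. Then press the blue reset button fully in and let it come back out. Leave the green start button and everything else on the bench as they are.

Things in the scene. Friction and masses are not known exactly. Their poses are not given: they have to be found in the camera images.
- station: grey control station fixed to the bench, 104 (x) x 234 (y) x 66 high, flat metal top. Origin under its centre at bench level, x away from the robot at yaw 0, y along its length. The red stop stands at x 0, y -62, on a yellow disc (88 across, 2 thick) with a black collar (38 across, 7 high). Blue reset and green start stand at x 0, y +28 and +80, either one in either place
- stop_top (a point): centre of the flat top (24 across) of the red mushroom head, on its upright axis, 40.5 above the station's top when out. The head: a hub 45 across with three straight lobes 120 degrees apart, each 16 wide, 14 high, reaching 32 from the axis, spanning 20 to 34 above the station's top when out and 10 to 24 when latched in
- stop_lobe0 (a point): middle of the lobe that points to the station's -x side (towards the robot at yaw 0) when untwisted: 28 from the axis, 27 above the station's top when out. It moves and turns with the head
- stop_lobe1 (a point): the same point on the lobe that points 60 degrees from the station's +x towards its +y when untwisted
- stop_lobe2 (a point): the same point on the lobe that points 60 degrees from the station's +x towards its -y when untwisted
- stop_press (a joint): how far the stop is pushed in: 0 out, 0.0115 m fully down. A spring resists with 2 to 7 N; it latches with a snap once it has been pushed about 9.5 mm (push to the firm end, some 8 N or more) and then stays in by itself at about 0.0096. It comes out only when it is twisted
- stop_twist (a joint): clockwise turn of the head seen from above: 0 at rest, end at 0.85 rad. A spring turns it back (0.04 N m at rest, 0.1 N m at 0.8 rad). A latched stop lets go at about 0.55 rad and springs out by itself; when the finger leaves, the head turns back to 0
- stop_head: the whole red mushroom head with its lobes; origin on its axis, level with the station's top when the stop is out; z up, lobe 0 along its own -x
- stop_fronts: the clockwise-facing (leading) half of all three lobes; a fingertip that pushes the head round clockwise from behind a lobe does not touch it, fingers that grip the head or a lobe do. Origin on the axis, level with the station's top when the stop is out; turns with the head
- reset_top (a point): centre of the top of the blue reset button, cap 23 across in an aluminium ring 31 across; the cap's top is 14 above the station's top when out
- reset (a joint): how far the blue button is pressed: 0 out, 0.006 m fully in (1.5 N at first, 4.5 N at the bottom); springs back
- start_top (a point): centre of the top of the green start button, same size as the blue one; not to be pressed
- start (a joint): how far the green button is pressed: 0 out, 0.006 m fully in
- gouge: wood-carving gouge lying on the bench, 220 long, octagonal wooden handle 26 thick; origin underneath, at the ferrule. To be left alone
- plane: small brass thumb plane, 52 x 24 x 25; origin under its centre. To be left alone
- sleeve: spare brown sanding sleeve (open tube) standing on end, diameter 51, height 90; origin under its centre. To be left alone
- block: cork sanding block, 60 x 105 x 34; origin under its centre. To be left alone
- can: steel can standing upright, diameter about 90, height 110; origin under its centre. To be left alone
- jar: amber glue jar with a brass lid, diameter 68, height 85; origin under its centre. To be left alone
- neck: carved maple violin neck with its scroll lying on the bench, 270 long, 42 high; origin underneath, near its middle. To be left alone

How it is judged:
By the outcome, as a careful person would: the job done as asked, in the order asked, and still so for the second after the job is handed in, with the robot touching nothing.
It also fails if it takes over 51 s, if anything falls off the work surface, if the arm or the gripper's body presses on something with over 40 N, if the wrist force passes 120 N, or if a joint passes its speed limit or range.

## Working session

There is one attempt and no reset: what is moved stays moved. The work goes in short steps, each a Python script; the robot and the scene stay as the last script left them, time stands still between calls to the robot, and variables do not carry over. Pictures are saved under pics/ and viewed, at most 10 in all, crops included, and the job is handed in when it is done.

```bash
mkdir -p pics; cat > h.py <<'E'
import numpy as np, cv2
from bench import manip, jaws, eyes, hand_in, models, readout
def ray(pic,pos):
    v,u=pos[0]*480,pos[1]*640
    T=np.array(pic["world_from_camera"])
    d=T[:3,:3]@np.array([(u-pic["cx"])/pic["fx"],(v-pic["cy"])/pic["fy"],1])
    return T[:3,3],d/np.linalg.norm(d)
def at_z(pic,pos,z):
    o,d=ray(pic,pos); return o+d*(z-o[2])/d[2]
def proj(pic,p):
    T=np.linalg.inv(np.array(pic["world_from_camera"])); c=T[:3,:3]@np.array(p)+T[:3,3]
    return pic["fx"]*c[0]/c[2]+pic["cx"],pic["fy"]*c[1]/c[2]+pic["cy"]
def save(pic,name): cv2.imwrite("pics/"+name,pic["frame"][:,:,::-1])
E
python3 - <<'E'
from h import *
print(manip.tcp_to_tips, readout.get_clock())
Z=dict(stop_top=.1065,stop_lobe0=.093,stop_lobe1=.093,stop_lobe2=.093,reset_top=.08,start_top=.08,station=0,gouge=0,plane=0,sleeve=0,block=0,can=0,jar=0,neck=0)
for n in("top","scene"):
    p=eyes.get_image(n); save(p,n+"0.png")
    print(n,np.round(np.array(p["world_from_camera"])[:3,3],3))
    for t,z in Z.items():
        for r in models.place_of(t,p)[:2]:
            print(t,round(r["score"],2),np.round(np.array(r["position"])*[480,640],1),np.round(at_z(p,r["position"],z),4))
print(readout.get_clock())
E
```

```text
0.011 0.0
top [ 0.153 -0.008  1.708]
stop_top 0.49 [242.5 316.5] [0.4968 0.0197 0.1065]
stop_lobe0 0.81 [251.3 309.3] [0.4726 0.0398 0.093 ]
stop_lobe0 0.78 [236.1 321.9] [0.5196 0.0047 0.093 ]
stop_lobe1 0.81 [251.3 309.3] [0.4726 0.0398 0.093 ]
stop_lobe1 0.78 [236.1 321.9] [0.5196 0.0047 0.093 ]
stop_lobe2 0.81 [251.3 309.3] [0.4726 0.0398 0.093 ]
stop_lobe2 0.78 [236.1 321.9] [0.5196 0.0047 0.093 ]
reset_top 0.52 [221.6 196.9] [0.5524 0.3805 0.08  ]
reset_top 0.43 [306.5 172.5] [0.2969 0.4289 0.08  ]
start_top 0.52 [234.4 266.5] [0.5214 0.1699 0.08  ]
station 0.73 [245.  294.5] [0.5091 0.0894 0.    ]
gouge 0.69 [289.9 327.4] [ 0.373  -0.0179  0.    ]
plane 0.53 [229.6 458.2] [ 0.5782 -0.4191  0.    ]
plane 0.52 [277.4 258.9] [0.4033 0.1938 0.    ]
sleeve 0.56 [199.1 275.1] [0.6551 0.1584 0.    ]
block 0.66 [208.8 331.1] [ 0.6301 -0.02    0.    ]
block 0.42 [243.7 317.8] [0.516  0.0172 0.    ]
can 0.59 [221.3 194.5] [0.5728 0.4074 0.    ]
jar 0.83 [231.2 458.3] [ 0.573  -0.4194  0.    ]
jar 0.17 [241.1 318.4] [0.5244 0.0158 0.    ]
neck 0.59 [304.1 170.8] [0.3111 0.4562 0.    ]
sc
[... 387 characters left out ...]
093 ]
reset_top 0.62 [250.6 357.8] [0.5199 0.1114 0.08  ]
start_top 0.65 [255.7 381.5] [0.5273 0.1664 0.08  ]
station 0.79 [267.6 347.7] [0.5071 0.0904 0.    ]
gouge 0.77 [219.5 311.3] [ 0.3582 -0.0212  0.    ]
gouge 0.66 [317.  366.2] [0.6453 0.1471 0.    ]
plane 0.61 [240.5 392.5] [0.4013 0.193  0.    ]
plane 0.54 [303.8 475. ] [0.5711 0.3911 0.    ]
sleeve 0.96 [315.5 367.8] [0.6407 0.1503 0.    ]
sleeve 0.41 [248.3 323.7] [0.4535 0.0244 0.    ]
block 0.74 [224.2 312.2] [ 0.3748 -0.0164  0.    ]
block 0.71 [299.5 296.2] [ 0.6207 -0.0173  0.    ]
can 0.75 [304.  475.6] [0.5715 0.3924 0.    ]
jar 0.95 [262.8 134.5] [ 0.5699 -0.4275  0.    ]
neck 0.98 [224.  498.2] [0.3023 0.4606 0.    ]
1.5
```

```bash
python3 - <<'E'
import cv2,numpy as np
a=cv2.imread("pics/top0.png")[190:290,230:350]; b=cv2.imread("pics/scene0.png")[190:290,285:405]
cv2.imwrite("pics/crop0.png",np.vstack([cv2.resize(i,(600,300) if 0 else (360,300),interpolation=cv2.INTER_CUBIC) for i in (a,b)]))
E
```

```text
(no output)
```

View pics/crop0.png

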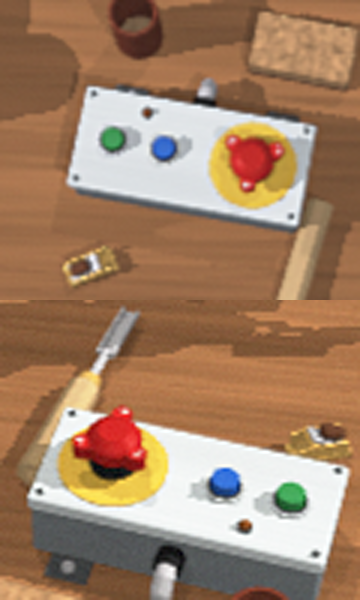

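View pics/scene0.png

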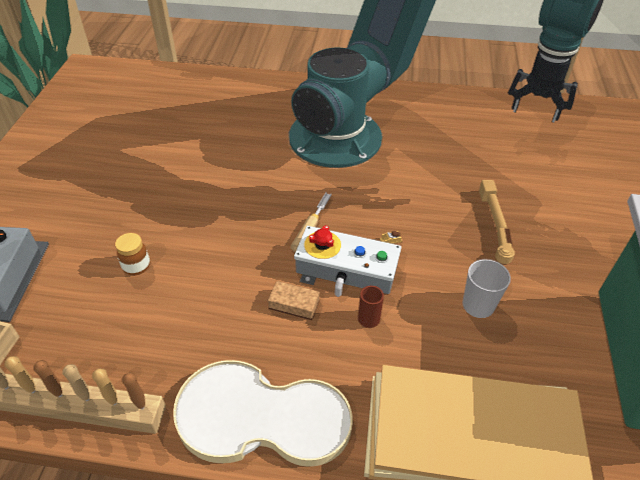

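```bash
python3 - <<'E'
from h import *
from scipy.optimize import least_squares
obs=[]
for n in("top","scene"):
    p=eyes.get_image(n); f=p["frame"]; hsv=cv2.cvtColor(f,cv2.COLOR_RGB2HSV)
    roi=np.zeros((480,640),np.uint8)
    (roi[210:270,245:345] if n=="top" else roi[220:295,290:405]).fill(255)
    def m(lo,hi): return cv2.inRange(hsv,np.array(lo),np.array(hi))&roi
    for nm,k,q in(("blue",m((100,130,50),(125,255,255)),(0,.028,.078)),("green",m((45,100,40),(85,255,255)),(0,.080,.078))):
        c,_=cv2.findContours(k,0,2); c=max(c,key=cv2.contourArea)
        M=np.argwhere(k); u,v=M[:,1].mean()+.5,M[:,0].mean()+.5
        print(n,nm,len(M),u,v); obs.append((p,q,(u,v),1,n+nm))
    y=m((22,140,80),(34,255,255))|m((0,150,70),(8,255,255))|m((172,150,70),(180,255,255))
    w=m((0,0,165),(180,50,255))|m((22,140,80),(34,255,255))|m((0,150,70),(8,255,255))|m((100,130,50),(125,255,255))|m((45,100,40),(85,255,255))
    w=cv2.morphologyEx(w,cv2.MORPH_CLOSE,np.ones((5,5)))
    c=max(cv2.findContours(w,0,2)[0],key=cv2.contourArea)
    # corners of the top
    yaw=np.radians(-7.5);R=np.array([[np.cos(yaw),-np.sin(yaw)],[np.sin(yaw),np.cos(yaw)]])
    hull=cv2.convexHull(c)[:,0].astype(float)
    for sx in(-1,1):
        for sy in(-1,1):
            g=np.array(proj(p,[*(np.array([.507,.082])+R@[sx*.052,sy*.117]),.066]))
            d=np.linalg.norm(hull+.5-g,axis=1);i=d.argmin(); print(n,sx,sy,g.round(1),hull[i]+.5)
            if d[i]<5: obs.append((p,(sx*.052,sy*.117,.066),hull[i]+.5,.4,f"{n}{sx}{sy}"))
def world(s,q):
    c,n=np.cos(s[2]),np.sin(s[2]); return [s[0]+c*q[0]-n*q[1],s[1]+n*q[0]+c*q[1],q[2]]
def fit(ob):
    f=lambda s:np.concatenate([w*(np.array(proj(p,world(s,q)))-o) for p,q,o,w,_ in ob])
    return least_squares(f,[.507,.082,-.13],loss="soft_l1",x_scale=[.01,.01,.1]),f
for sel in("top","scene",""):
    ob=[o for o in obs if o[4].startswith(sel)]
    r,f=fit(ob); s=r.x; print(sel or "both",s.round(4),np.degrees(s[2]).round(2),f(s).reshape(-1,2).round(1).tolist())
np.save("s.npy",s)
for t,q in dict(stop=(0,-.062,.1065),blue=(0,.028,.08),green=(0,.08,.08)).items(): print(t,np.round(world(s,q),4))
for p,n in((eyes.get_image("top"),"t"),(eyes.get_image("scene"),"s")):
    f=p["frame"][:,:,::-1]; u,v=map(int,proj(p,world(s,(0,0,.066)))); f=cv2.resize(f[v-40:v+40,u-60:u+60],None,fx=6,fy=6,interpolation=cv2.INTER_CUBIC).copy()
    P=[(0,-.062,.1065),(0,.028,.08),(0,.08,.08)]+[(a*.052,b*.117,.066) for a in(-1,1) for b in(-1,1)]+[(.028*np.cos(a),-.062+.028*np.sin(a),.093) for a in np.radians([180,60,-60])]
    P+=[(.044*np.cos(a),-.062+.044*np.sin(a),.068) for a in np.linspace(0,6,19)]
    for q in P:
        a,b=proj(p,world(s,q)); cv2.circle(f,(int((a-u+60)*6),int((b-v+40)*6)),3,(255,0,255),-1)
    cv2.imwrite(f"pics/fit_{n}.png",f)
    globals()["F"+n]=f
cv2.imwrite("pics/fit.png",cv2.resize(np.vstack([Ft,Fs]),(450,600)))
E
```

```text
top blue 43 284.77906976744185 239.43023255813952
top green 41 267.7439024390244 236.5
top -1 -1 [331.6 264.6] [329.5 263.5]
top -1 1 [254.2 251.5] [253.5 251.5]
top 1 -1 [337.3 231. ] [334.5 232.5]
top 1 1 [260.9 218.3] [259.5 219.5]
scene blue 73 360.04794520547944 250.85616438356163
scene green 76 382.0131578947368 255.71052631578948
scene -1 -1 [303.9 223.9] [306.5 226.5]
scene -1 1 [398.9 243.6] [399.5 245.5]
scene 1 -1 [291.2 254.7] [294.5 255.5]
scene 1 1 [390.6 276.5] [393.5 277.5]
top [ 0.5053  0.0869 -0.1278] -7.32 [[0.0, -0.1], [-0.1, 0.0], [0.2, 0.6], [-0.4, 0.3], [0.5, -0.5], [-0.1, -0.3]]
scene [ 0.5137  0.0885 -0.135 ] -7.73 [[-0.1, -0.2], [0.1, -0.3], [-0.1, -0.2], [0.8, 0.2], [-0.4, 0.6], [-0.1, 0.7]]
both [ 0.5089  0.0878 -0.1289] -7.38 [[-0.2, -1.3], [-0.3, -1.2], [0.1, 0.2], [-0.5, -0.2], [0.4, -0.9], [-0.2, -0.7], [-0.2, -1.8], [-0.0, -2.1], [-0.2, -0.7], [0.7, -0.5], [-0.4, 0.1], [-0.1, -0.1]]
stop [0.5009 0.0263 0.1065]
blue [0.5125 0.1155 0.08  ]
green [0.5191 0.1671 0.08  ]
```

View pics/fit.png

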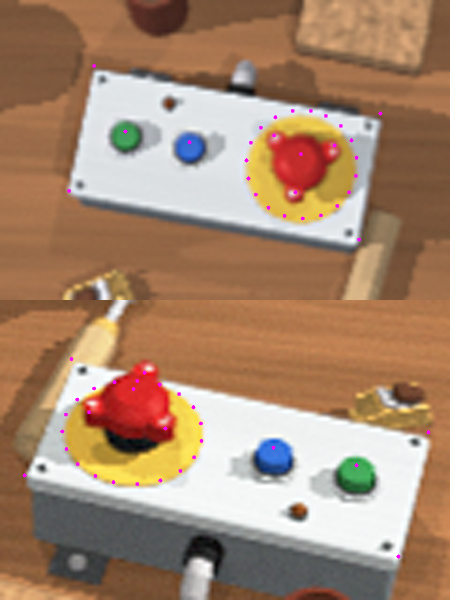

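```bash
cat >> h.py <<'E'
try: S=np.load("s.npy")
except OSError: S=None
def W(x,y,z,s=None):
    s=S if s is None else s; c,n=np.cos(s[2]),np.sin(s[2]); return np.array([s[0]+c*x-n*y,s[1]+n*x+c*y,z])
def rot(a,sgn=1):
    "tool down, tool y along world direction a (rad)"
    y=sgn*np.array([np.cos(a),np.sin(a),0]); z=np.array([0,0,-1.]); return np.column_stack([np.cross(y,z),y,z])
E
python3 - <<'E'
from h import *
print(np.round(readout.get_tool_rot(),2).tolist())
for sg in(1,-1):
    for d in(.2,-.4,-.8): 
        q=manip.inverse_kinematics(W(0,-.062,.15),rot(S[2]+d,sg)); print(sg,d,None if q is None else np.round(q,0))
jaws.command_gripper(0.0)
best=max((1,-1),key=lambda sg:-abs(manip.inverse_kinematics(W(0,-.062,.15),rot(S[2]-.4,sg))[5]))
print("sgn",best,readout.get_finger_gap())
manip.move_pose(W(0,-.062,.16),rot(S[2],best))
manip.wait(.2)
t=readout.get_tcp_pos(); print(t,readout.get_wrist_force(),readout.get_clock())
F=[]
for n in("top","scene"):
    p=eyes.get_image(n); f=p["frame"][:,:,::-1]; tip=np.array(t)-[0,0,.011]
    u,v=map(int,proj(p,tip)); f=cv2.resize(f[v-40:v+40,u-50:u+50],None,fx=6,fy=6,interpolation=cv2.INTER_CUBIC)
    Rt=np.array(readout.get_tool_rot())
    for a in(-1,1):
        for b in(-1,1):
            q=proj(p,tip+Rt[:,0]*.011*a+Rt[:,1]*.0145*b); cv2.circle(f,(int((q[0]+.5-u+50)*6),int((q[1]+.5-v+40)*6)),2,(255,0,255),-1)
    F.append(f)
cv2.imwrite("pics/hover.png",cv2.resize(np.vstack(F),(375,600)))
E
```

```text
[[-0.95, 0.31, 0.0], [0.31, 0.95, -0.0], [-0.0, -0.0, -1.0]]
1 0.2 [ -6.  16. -17.  57.   0.  80.]
1 -0.4 [ -6.  16. -17.  57.   0. 114.]
1 -0.8 [ -6.  16. -17.  57.   0. 137.]
-1 0.2 [  -6.   16.  -17.   57.    0. -100.]
-1 -0.4 [ -6.  16. -17.  57.   0. -66.]
-1 -0.8 [ -6.  16. -17.  57.   0. -43.]
sgn -1 -9.921859271198026e-05
[0.50087995 0.02656139 0.16000693] [-0.45314719 -0.52613398 -0.05415749] 5.175
```

View pics/hover.png

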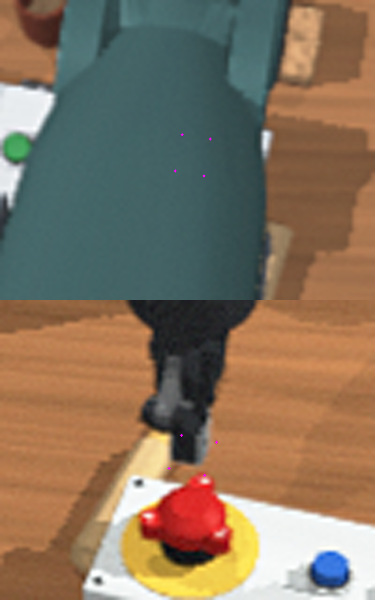

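```bash
python3 - <<'E'
from h import *
b=W(.002,-.062,0); f0=np.array(readout.get_wrist_force())
def go(z,sp): manip.line_to([b[0],b[1],z],speed=sp)
go(.122,.1)
z=.1205
for k in range(24):
    go(z,.03); f=np.array(readout.get_wrist_force())-f0
    t=readout.get_tcp_pos()
    print(round(z,4),round(t[2]-.011,4),np.round(f,1),round(readout.get_clock(),2))
    if f[2]>16 or z<.102: break
    z-=.0015
go(.150,.1); print(readout.get_wrist_force(),readout.get_clock())
E
```

```text
0.1205 0.1099 [-1.1 -0.4  0.1] 6.06
0.119 0.108 [-0.1 -0.4 -0.5] 6.31
0.1175 0.1066 [0.3 0.4 1.4] 6.56
0.116 0.105 [-0.2  0.1  2.9] 6.81
0.1145 0.1036 [-0.4 -0.5  5.1] 7.06
0.113 0.1021 [-0.6 -0.7  6.4] 7.31
0.1115 0.1006 [-0.6 -1.3  5.2] 7.56
0.11 0.0988 [ 0.  -0.1  0.4] 7.81
0.1085 0.0974 [-1.3  0.3  3.7] 8.06
0.107 0.0961 [-2.1 -0.8  6.2] 8.31
0.1055 0.0949 [-4.3  0.3 10.5] 8.56
0.104 0.0946 [-7.9 -0.2 29.9] 8.81
[ 0.19955597 -0.3914738   0.41737871] 9.4167
```

```bash
python3 - <<'E'
from h import *
def P(r0,y,z): return W(-(r0+.0145),-.062-y,z)
R=rot(S[2],-1)
manip.line_to(P(.044,.024,.150),frame=R,speed=.15)
manip.line_to(P(.044,.024,.091),speed=.12); manip.wait(.2)
f0=np.array(readout.get_wrist_force())
p=eyes.get_image("scene"); u,v=map(int,proj(p,W(0,-.03,.08)))
cv2.imwrite("pics/latched.png",cv2.resize(p["frame"][v-40:v+40,u-50:u+50,::-1],(600,480),interpolation=cv2.INTER_CUBIC))
r=.044
while r>.010:
    manip.line_to(P(r,.024,.091),speed=.03); f=np.array(readout.get_wrist_force())-f0
    print(round(r,4),np.round(f,1),np.round(readout.get_tcp_pos(),4),round(readout.get_clock(),2))
    if np.hypot(f[0],f[1])>2.5: break
    r-=.0025
manip.line_to(P(r+.006,.024,.091),speed=.05)
E
```

```text
0.044 [ 0.4 -0.7  1. ] [0.4398 0.01   0.0911] 11.14
0.0415 [0.8 0.5 2.2] [0.4425 0.0097 0.091 ] 11.39
0.039 [0.7 0.1 1.2] [0.4449 0.0093 0.091 ] 11.64
0.0365 [ 1.2 -0.6  1. ] [0.4474 0.009  0.091 ] 11.89
0.034 [ 1.4 -0.1  0.8] [0.4499 0.0087 0.091 ] 12.14
0.0315 [ 0.6 -0.7  1.8] [0.4523 0.0084 0.091 ] 12.39
0.029 [0.3 0.2 2.1] [0.4548 0.0081 0.091 ] 12.64
0.0265 [0.8 0.1 1.5] [0.4573 0.0077 0.091 ] 12.89
0.024 [ 0.5 -0.7  1.3] [0.4598 0.0074 0.091 ] 13.14
0.0215 [0.3 0.8 1.4] [0.4622 0.0071 0.091 ] 13.39
0.019 [0.8 0.3 0.9] [0.4647 0.0068 0.091 ] 13.64
0.0165 [ 0.2 -0.4  2.2] [0.4672 0.0064 0.091 ] 13.89
0.014 [1.1 0.6 1.3] [0.4697 0.0061 0.091 ] 14.14
0.0115 [-0.2 -0.2  0.6] [0.4722 0.0058 0.091 ] 14.39
```

View pics/latched.png

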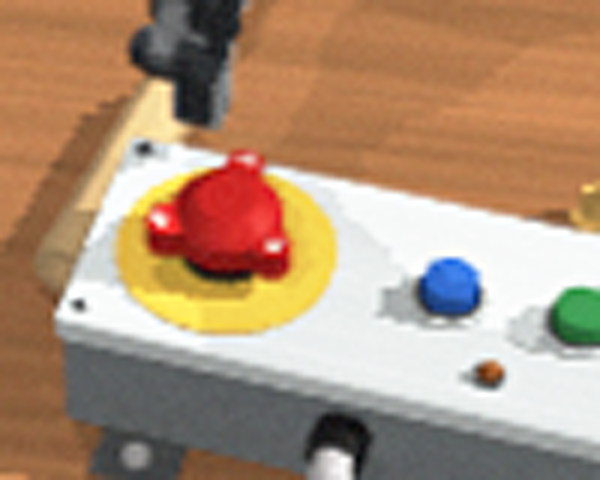

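```bash
python3 - <<'E'
from h import *
t=np.array(readout.get_tcp_pos());print(t)
p=eyes.get_image("scene"); u,v=map(int,proj(p,W(0,-.05,.08)))
f=cv2.resize(p["frame"][v-30:v+30,u-40:u+40,::-1],(800,600),interpolation=cv2.INTER_CUBIC)
R=np.array(readout.get_tool_rot())
q=proj(p,t-[0,0,.011]); cv2.circle(f,(int((q[0]+.5-u+40)*10),int((q[1]+.5-v+30)*10)),4,(255,0,255),-1)
for a in(-1,1):
    q=proj(p,t-[0,0,.011]+R[:,0]*.011*a); cv2.circle(f,(int((q[0]+.5-u+40)*10),int((q[1]+.5-v+30)*10)),4,(255,255,0),-1)
cv2.imwrite("pics/near.png",f)
E
```

```text
[0.46824521 0.0063321  0.09101555]
```

View pics/near.png

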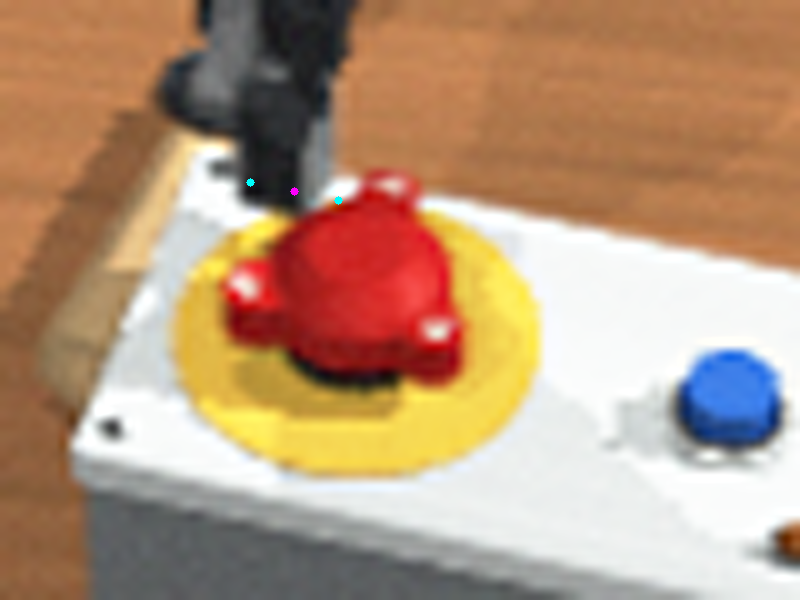

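```bash
python3 - <<'E'
from h import *
def P(r0,y,z): return W(-(r0+.0145),-.062-y,z)
manip.line_to(P(.0125,.024,.091),speed=.05)
manip.wait(.1);f0=np.array(readout.get_wrist_force())
r=.0105
while r>-.006:
    manip.line_to(P(r,.024,.091),speed=.03)
    F=[]
    for _ in range(3): F.append(readout.get_wrist_force()); manip.wait(.02)
    f=np.mean(F,0)-f0
    print(round(r,4),np.round(f,1),np.round(readout.get_tcp_pos(),4),round(readout.get_clock(),2))
    if f[0]<-2.5: break
    r-=.0015
E
```

```text
0.0105 [-0.7 -0.4 -0.1] [0.473  0.0057 0.091 ] 15.34
0.009 [-2.7 -1.5  0.4] [0.4743 0.0055 0.0909] 15.64
```

```bash
cat >> h.py <<'E'
def tw(phi,y,r=.0305,z=.091,sp=.03):
    c,s=np.cos(-phi),np.sin(-phi); x0,y0=-r,-y
    manip.line_to(W(c*x0-s*y0,-.062+s*x0+c*y0,z),frame=rot(S[2]-phi,-1),speed=sp)
E
python3 - <<'E'
from h import *
tw(0,.024); manip.wait(.1); f0=np.array(readout.get_wrist_force())
tw(0,.020)
def rep(ph):
    f=np.mean([readout.get_wrist_force() for _ in range(3)],0)-f0
    a=S[2]-ph; ta=np.array([-np.sin(a),np.cos(a),0]); ra=np.array([np.cos(a),np.sin(a),0])
    print(round(ph,2),"tang",round(f@ta,1),"rad",round(f@ra,1),"z",round(f[2],1),round(readout.get_clock(),2))
rep(0)
for ph in np.arange(.1,.75,.1): tw(ph,.020); rep(ph)
p=eyes.get_image("scene"); u,v=map(int,proj(p,W(0,-.05,.08)))
cv2.imwrite("pics/tw.png",cv2.resize(p["frame"][v-30:v+30,u-40:u+40,::-1],(640,480),interpolation=cv2.INTER_CUBIC))
E
```

```text
0 tang -0.7 rad -1.0 z 0.3 16.41
0.1 tang -1.2 rad -0.2 z 0.3 16.68
0.2 tang -2.1 rad -0.8 z 0.5 16.96
0.3 tang -3.7 rad -2.3 z 0.8 17.23
0.4 tang -4.6 rad -2.8 z 0.7 17.51
0.5 tang -2.2 rad -2.3 z 1.1 17.78
0.6 tang -6.4 rad -2.4 z 3.9 18.06
0.7 tang -7.6 rad -2.2 z 4.7 18.33
```

View pics/tw.png

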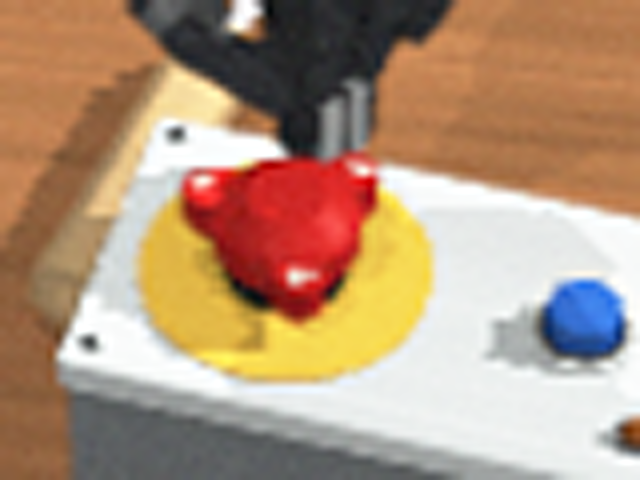

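```bash
python3 - <<'E'
from h import *
tw(.76,.020,.0315); manip.wait(.2); print(np.round(readout.get_wrist_force(),1))
for ph in (.6,.45,.3,.15,0): tw(ph,.020,.0325,sp=.04)
tw(0,.027,.036); print(np.round(readout.get_wrist_force(),1))
tw(0,.030,.050,.150,sp=.12)
manip.wait(.1)
p=eyes.get_image("scene"); u,v=map(int,proj(p,W(0,-.03,.08)))
cv2.imwrite("pics/out.png",cv2.resize(p["frame"][v-40:v+40,u-50:u+50,::-1],(600,480),interpolation=cv2.INTER_CUBIC))
for t in("stop_top","reset_top","start_top"):
    r=models.place_of(t,p)[0]; print(t,np.array(r["position"])*[480,640],round(r["score"],2))
for z in(.1065,.097): print(z,proj(p,W(0,-.062,z)))
print(readout.get_clock())
E
```

```text
[-6.7 -2.8  4.7]
[-1.   0.1  0.1]
stop_top [231.792 322.496] 0.74
reset_top [240.816 312.32 ] 0.7
start_top [253.68  383.232] 0.6
0.1065 (np.float64(322.5527316804217), np.float64(232.80354043289478))
0.097 (np.float64(322.48922605804535), np.float64(235.60938848842528))
21.7083
```

View pics/out.png

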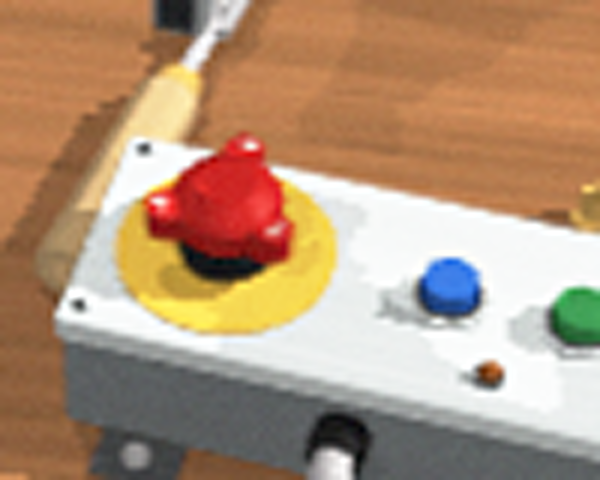

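```bash
python3 - <<'E'
from h import *
R=rot(S[2],-1)
manip.line_to(W(-.06,-.06,.165),frame=R,speed=.15)
manip.line_to(W(0,.028,.165),speed=.15)
manip.line_to(W(0,.028,.096),speed=.12); manip.wait(.2)
f0=np.array(readout.get_wrist_force()); z=.0925
for k in range(14):
    manip.line_to(W(0,.028,z),speed=.03); f=np.array(readout.get_wrist_force())-f0
    print(round(z-.011,4),round(readout.get_tcp_pos()[2]-.011,4),np.round(f,1),round(readout.get_clock(),2))
    if f[2]>12: break
    z-=.001
manip.wait(.3)
manip.line_to(W(0,.028,.10),speed=.05)
manip.line_to(W(0,.028,.20),speed=.15)
manip.line_to(W(-.15,.028,.22),speed=.2); manip.wait(.2)
p=eyes.get_image("scene"); u,v=map(int,proj(p,W(0,0,.08)))
cv2.imwrite("pics/end.png",cv2.resize(p["frame"][v-60:v+60,u-80:u+80,::-1],(800,600),interpolation=cv2.INTER_CUBIC))
print(readout.get_clock())
E
```

```text
0.0815 0.0814 [-0.5 -2.1 -1.1] 24.15
0.0805 0.0805 [ 0.3 -0.9 -0.4] 24.4
0.0795 0.0795 [ 0.6 -0.9  1.3] 24.65
0.0785 0.0785 [ 1.  -1.1  0.9] 24.9
0.0775 0.0775 [ 1.8 -0.7  1.8] 25.15
0.0765 0.0765 [ 1.4 -0.9  2.6] 25.4
0.0755 0.0755 [ 0.6 -1.2  3.1] 25.65
0.0745 0.0745 [ 1.1 -0.3  3.5] 25.9
0.0735 0.0739 [-0.4 -0.3 10.3] 26.15
0.0725 0.0737 [-5.7 -0.9 22.8] 26.4
29.1583
```

View pics/end.png

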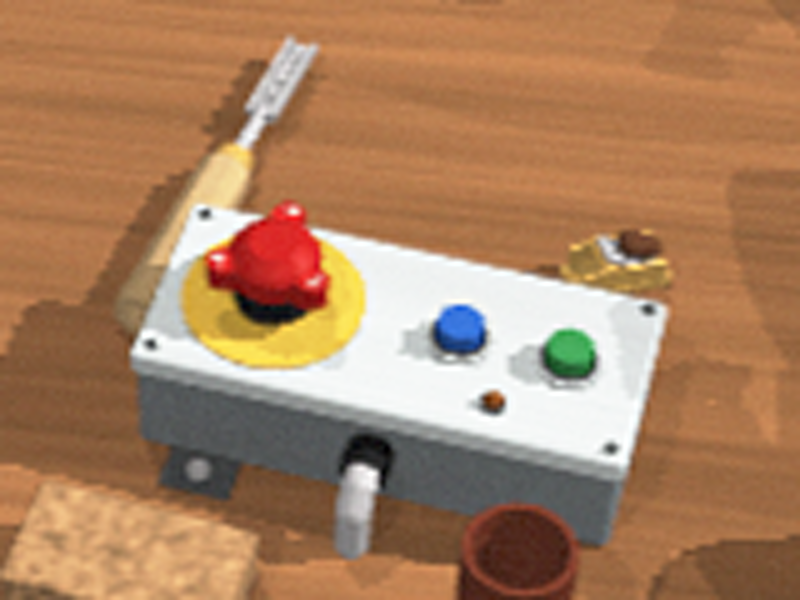

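The picture shows the stop out and untwisted at (270,255), and the blue (460,330) and green (570,352) buttons both out. Nothing else has moved.

```bash
python3 -c "
from h import *
print(hand_in())"
```

```text
the job is handed in; nothing more can be done
None
```

The stop test is done and handed in at about 29 s: the red stop was latched, twisted clockwise until it sprang out and let go, then the blue reset was pressed fully in and released, and the last picture showed the green start and the things around the station unmoved.

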